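# Pry the retaining clip off the wooden burnishing wheel

## Task

Take the red-handled hooked pick from the granite slab, drop its hook into the pull eye of the steel retaining clip on the pale wooden wheel, and pull the clip right out of its spindle groove so that it is free of the spindle. Do it with the pick and keep the gripper off the clip; leave the straight awl and the clip on the black rubber wheel alone. Then lay the pick back down on the slab about where it was.

Things in the scene. Friction and masses are not known exactly. Their poses are not given: they have to be found in the camera images.
- pick: Hooked pick lying on a dark granite slab (top 20 mm above bench). Red handle 90 mm long (x), 26 wide (y), 36 high. Origin: centre of handle's underside, z up, +x to the hook (within 0.5 rad of world +x). An 8 mm steel shank runs out 30 mm above the underside to x = +125 mm, then bends straight down: the hook pin, 8 mm thick, at x = 125, 26 mm long, ends level with the underside. 0.12 kg.
- wood_clip: Steel clip of 6 mm wire, in the spindle groove over the PALE WOODEN wheel. Origin: ring centre, on the spindle axis, mid wire, 63 mm above bench; z up. Its pull eye (see its point) lies on its -x side, within 0.5 rad of world -x (towards robot). Two spring arms clasp the groove, mouth +x. Pull along its -x: springs open (peak 6 to 9 N), free after 30 mm; from 35 mm it tips over the wheel edge.
- wood_clip_eye (a point): Centre of that clip's round pull eye: inside diameter 26 mm, outside 38 mm, wire 6 mm, 59 mm from the ring centre along the clip's -x. It juts beyond the wheel's edge with about 50 mm of free air below it, so a pin can be lowered through it.
- wood_stand: Fixed stand of the pale wooden wheel; origin on the spindle axis at bench level. Green base 110 x 100 x 12 mm high; wheel radius 42 mm, top 60 mm above bench; groove core 28 mm thick; round dark steel cap 36 mm wide from 68 to 80 mm above bench keeps the clip from lifting straight up.
- rubber_clip: Bystander: an identical clip (same axes) on an identical stand, but over the BLACK RUBBER wheel; must stay in its groove. Either wheel may be the left or the right one, spindles at least 140 mm apart.
- awl: Bystander: straight awl on the slab about 150 mm beside the pick, on either side. Brown wooden handle, same size and axes as the pick's, straight steel shank to x = +124 mm, no hook. Must stay where it is.
Mind the look-alikes: they are no part of the job. Of the things shaped like the pick, the red one is meant. What is shaped like the wood_clip but yellow is not meant.

How it is judged (in metres and radians):
On the way, in this order (a step that is already met when the one before it is completed fails the run):
1. the pick is held and lifted off the slab (height (world z) of pick above 0.035 m and contact force between the fingers and pick above 1 N), for 0.1 s.
2. the clip is pulled clear of the spindle while the pick is held (distance of wood_clip from where it was at the start of the episode above 0.03 m and contact force between the fingers and pick above 1 N), for 0.05 s.
At the end, for the whole second after the job is handed in: The wooden wheel's clip has moved over 30 mm from its seat, out of the groove, and is at rest; the pick lies released and at rest on the slab within 80 mm of its start; the rubber wheel's clip is within 10 mm and the awl within 30 mm of their starts (distance of wood_clip from where it was at the start of the episode above 0.03 m and height (world z) of wood_clip above -0.01 m and linear speed of each of wood_clip, pick below 0.03 m/s and distance of pick from where it was at the start of the episode below 0.08 m and height (world z) of pick between 0.01 and 0.04 m and distance of rubber_clip from where it was at the start of the episode below 0.01 m and distance of awl from where it was at the start of the episode below 0.03 m); the robot touches nothing.
It fails at once if the gripper or arm pushes on the wooden wheel's clip (over 2 N) (contact force between any of the fingers, the arm and wood_clip above 2 N).
It fails at once if the rubber wheel's clip is shifted more than 10 mm (distance of rubber_clip from where it was at the start of the episode above 0.01 m).
It fails at once if the awl is shifted more than 30 mm (distance of awl from where it was at the start of the episode above 0.03 m).
It also fails if it takes over 48 s, if anything falls off the work surface, if the arm or the gripper's body presses on something with over 40 N, if the wrist force passes 120 N, or if a joint passes its speed limit or range.

## Robot

A 6-joint arm with a two-finger parallel gripper is mounted at the origin on the work surface. World frame = base frame: x ahead of the robot, y to its left, z up, the work surface at z = 0. Lengths are in mm, angles in rad, forces in N, time in s.
With the tool pointing down it reaches from about 325 to 750 mm from the base axis. Payload 7.6 kg.
Tool frame: the origin (TCP) lies at the very end of the fingers, on their centre line; the grasp point (between the pads) lies 19 mm behind it; z points along the fingers, y is the line along which they close (so a half turn about z gives the same grasp; the last joint's range is limited). The gripper opens to 85 mm and grips with 20 to 120 N. Pads are 22 mm wide; open, the fingers measure 114 mm over their backs; the gripper's body (76 mm by 85 mm) begins 54 mm behind the grasp point. The pads swing forward as they close: fully open they stand 13 mm farther back than shut.
Start: joints at [1.058, 0.052, 1.401, -0, 1.689, -0.07], TCP at [224.935, 474.395, 231.323] pointing down, gripper open.
Joint ranges: [-2.9, 2.9], [-0.91, 2.17], [0.12, 2.37], [-1.06, 4.2], [0.26, 2.73], [-2.93, 2.93]. Speed limits (rad/s): [2.57, 2.57, 3.01, 3.14, 3.14, 3.14].

## Interface

Orientations are given as a unit quaternion [w, x, y, z].
In Python, from cell import robot gives the robot as it stands. The module is installed in compiled form; this text tells all that it offers.
- The arm moves only by the tool move_arm, never from a script. Its argument "commands" is a list of rows, each a list of 5 numbers: the shift along the tool's x, y, z in mm, then the turn about the tool's z in rad, then the opening, from 0 (shut) to 1 (fully open). In form: [[dx, dy, dz, roll, fingers], ...]. A call has 1 to 20 rows; each row is the pose to reach, as a shift and turn from the pose commanded when the call began, along the tool's axes at that moment; what a row does not reach only later rows make up. A row lasts 1/8 s, in which the tool goes at most 62.5 mm and 10.7 degrees, less where a joint would pass 70% of its speed; a pose out of reach is approached as far as the arm can. A call with a gripper value outside its range is refused whole. The fingers move at their own pace and stop on an object; the grip force is fixed at half the most. Time passes only in rows, so rows that repeat a pose let the fingers close. It gives the time, the measured TCP pose, the force, the opening and the grip force at its end, in the units of the state.
- robot.read_state(): the state, without advancing time (a new reading comes with each control period).
- robot.grab_frame(name): name is "scene" or "top" or "wrist"; returns a dict with "color" (420x560x3 uint8, blue, green, red), "z_map" (420x560 float32, mm along the optical axis (not along the pixel's ray), 0 where there is no reading), "fovy" (degrees; the focal length in pixels is half the picture's height over the tangent of half this angle, whatever the lens; pixels are square), "cx", "cy" (the principal point, pixels), "k1" (the pictures are not rectified: a ray, as slopes to the right and down, at radius r is drawn at 1 + k1 r^2 times it, then the intrinsics apply), "pose" (4x4, takes a point from camera to world coordinates); the wrist camera has in their place "tool_from_camera" (4x4, takes a point from camera to tool coordinates, whose origin is the TCP and whose axes are the flange's). Camera axes: x right, y down, z forward; pixel columns grow to the right and rows downward; lengths in mm; the calibration is good to about 2 mm. A picture is of the moment at which its call begins: read the wrist's pose just before it.
- robot.job_done(): hands the job in; it is judged then, once.
Trained networks look in a picture, given as the dict that the camera call returned (one of the last four; its "shot" number tells which), for a name from the list of things; names that differ only in an ending like _2 or _b are one class to them, and where a whole thing is asked for, a point or a joint stands for the part that bears it (a point fixed in the world has none). Each returns a list of dicts, best first, with "conf" (0 to 1); they miss things now and then, are a little off and sometimes report something else, mostly with a low value. They report only what shows in the picture. A call takes as long as a camera call. They do not tell look-alikes from the thing itself.
- robot.recognise(picture, name): "at" ([column, row] in pixels, amid what is visible of it).
The state is a dict: "t": time; "q": joint angles; "qd": joint speeds; "tau": joint torques, N m; "ee_pos": TCP position; "tcp_rot": TCP orientation; "wrist_force": force on the tool from outside, world axes, zero at the start; "moment": the same for the moment, N m; "opening": opening from 0.0 (shut) to 1.0 (fully open); "gripper_force": force on a finger pad.
Only numpy, scipy, OpenCV 4.12 (cv2) and the standard library are available. Lean on these libraries where they do the work, as an engineer would, in place of code of your own. Each camera call takes 0.05 s, during which the arm holds its last target. There are 200 camera calls.

## Working session

There is one attempt and no reset: what is moved stays moved. The work goes in short steps, Python scripts to look and compute and a tool call to move; the robot and the scene stay as the last step left them, time stands still between calls to the robot, and variables do not carry over. Pictures are saved under pics/ and viewed, at most 10 in all, crops included, and the job is handed in when it is done.

Besides the shell and the picture viewer there is one more tool, called after "Call:" by a JSON object that holds its "api" and its "payload". move_arm: Moves the arm, as the interface text tells. Its arguments: {"type":"object","properties":{"commands":{"type":"array","items":{"type":"array","items":{"type":"number"}}}},"required":["commands"]}

```bash
mkdir -p pics
cat > h.py <<'E'
import numpy as np, cv2
from scipy.spatial.transform import Rotation as R
from cell import robot
def cam(f):
    fl=f["color"].shape[0]/2/np.tan(np.radians(f["fovy"])/2)
    return fl
def rays(f,uv):
    fl=cam(f); d=(np.atleast_2d(uv).astype(float)-[f["cx"],f["cy"]])/fl
    s=d.copy()
    for _ in range(20): s=d/(1+f["k1"]*(s**2).sum(1,keepdims=True))
    return np.c_[s,np.ones(len(s))]
def pose(f,st=None):
    if "pose" in f: return np.array(f["pose"])
    T=np.eye(4); q=st["tcp_rot"]; T[:3,:3]=R.from_quat([q[1],q[2],q[3],q[0]]).as_matrix(); T[:3,3]=st["ee_pos"]
    return T@np.array(f["tool_from_camera"])
def at_z(f,uv,z,st=None):
    T=pose(f,st); d=rays(f,uv)@T[:3,:3].T; o=T[:3,3]
    return o+d*((z-o[2])/d[:,2])[:,None]
def cloud(f,st=None):
    h,w=f["z_map"].shape; v,u=np.mgrid[:h,:w]; uv=np.c_[u.ravel(),v.ravel()]
    T=pose(f,st); p=(rays(f,uv)*f["z_map"].reshape(-1,1))@T[:3,:3].T+T[:3,3]
    p[f["z_map"].ravel()==0]=np.nan
    return p.reshape(h,w,3)
E
python3 - <<'E'
from h import *
s=robot.read_state(); print(s["tcp_rot"])
for n in ["top","scene"]:
    f=robot.grab_frame(n); cv2.imwrite(f"pics/{n}.png",f["color"]); P=cloud(f)
    for k in ["pick","wood_clip","wood_clip_eye","wood_stand","awl"]:
        for r in robot.recognise(f,k)[:3]:
            u,v=map(int,np.round(r["at"])); print(n,k,r["conf"],u,v,P[v,u].round(0))
E
```

```text
[-2.24146108e-04  2.19583233e-01  9.75593446e-01 -7.62373554e-04]
top pick 0.88 358 308 [ 197. -289.   31.]
top pick 0.76 446 226 [ 422. -531.   35.]
top pick 0.75 183 136 [647. 191.  68.]
top wood_clip 0.51 116 114 [725. 401.   5.]
top wood_clip 0.45 178 128 [670. 206.  66.]
top wood_clip_eye 0.7 181 129 [667. 198.  65.]
top wood_clip_eye 0.6 117 112 [732. 399.   2.]
top wood_stand 0.68 180 119 [695. 202.  64.]
top wood_stand 0.39 369 221 [ 430. -312.   57.]
top awl 0.61 310 219 [ 432. -155.   55.]
scene pick 0.89 197 109 [ 433. -540.   33.]
scene pick 0.65 237 160 [ 432. -297.   49.]
scene pick 0.55 306 134 [ 213. -276.   41.]
scene wood_clip 0.69 259 346 [659. 195.  65.]
scene wood_clip_eye 0.55 258 351 [667. 203.  65.]
scene wood_stand 0.9 250 372 [707. 234.  65.]
scene awl 0.7 262 197 [ 441. -148.   60.]
```

View pics/top.png

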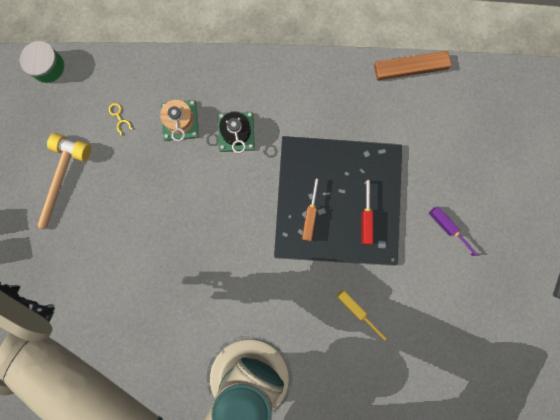

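View pics/scene.png

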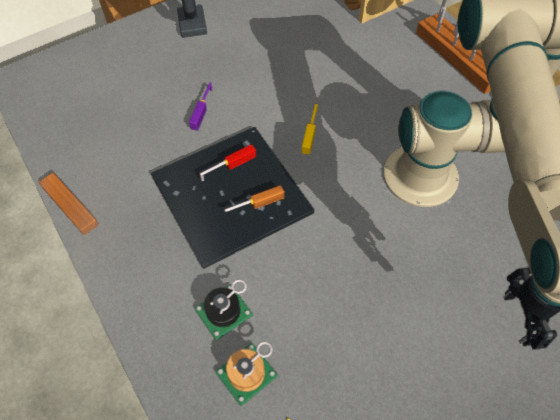

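Candidates for the pick: red (367,215), purple (455,230) and yellow (362,315) in top. Only the red one on the slab, with a hook in the scene view (202,176), fits. Clips: steel on the pale wheel (177,120), steel on the black wheel (235,130), yellow loose (119,118). The one on the pale wheel at about (690,200) is meant.

Run:
```python
from h import *
f=robot.grab_frame("top"); P=cloud(f); c=f["color"]; h=cv2.cvtColor(c,cv2.COLOR_BGR2HSV)
m=((h[...,0]<5)|(h[...,0]>174))&(h[...,1]>180)&(h[...,2]>80); m[:, :340]=0; m[:,400:]=0; m[:160]=0; m[270:]=0
v,u=np.nonzero(m); p=P[m]; print(len(p),np.nanpercentile(p,[2,50,98],axis=0).round(1))
q=at_z(f,np.c_[u,v],54)[:,:2]; print(cv2.minAreaRect(q.astype(np.float32)))
for uv in [(178,134),(174,113),(238,146),(234,125),(368,182),(367,205)]: print(uv,at_z(f,[uv],63).round(1),P[uv[1],uv[0]].round(1))
a=cv2.resize(c[85:165,90:270],(800,356),interpolation=2); b=cv2.resize(c[165:255,290:470],(800,400)); 
cv2.imwrite("pics/crop.png",cv2.resize(np.vstack([a,b[:240]]),(800,596)))
```

```text
353 [[ 371.2 -321.    32.5]
 [ 413.7 -307.2   54.3]
 [ 454.2 -297.2   59.2]]
((413.8843688964844, -307.5561218261719), (85.96205139160156, 27.03800392150879), 0.15290115773677826)
(178, 134) [[653.8 205.5  63. ]] [668.6 218.5   6.9]
(174, 113) [[712.1 219.4  63. ]] [706.3 214.8  81.7]
(238, 146) [[623.8  42.2  63. ]] [636.2  47.1  11.3]
(234, 125) [[681.6  54.9  63. ]] [677.   53.2  79.1]
(368, 182) [[ 533.9 -308.3   63. ]] [ 535.7 -310.6   51.7]
(367, 205) [[ 471.9 -305.6   63. ]] [ 473.  -307.7   52.4]
```

View pics/crop.png

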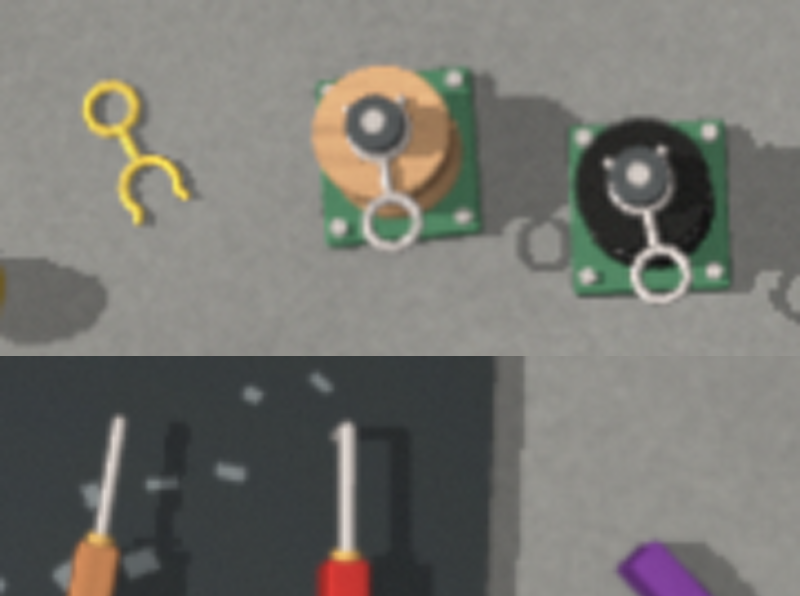

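Confirmed: the red pick on the slab and the steel clip on the pale wheel. I'll go over the wheel first for a close wrist look.

```bash
cat >> h.py <<'E'
def to(p,yaw=None):
    "shift in tool axes, and roll, to bring the TCP to p with tool x at world angle yaw"
    s=robot.read_state(); q=s["tcp_rot"]; M=R.from_quat([q[1],q[2],q[3],q[0]]).as_matrix()
    y=np.arctan2(M[1,0],M[0,0]); r=0 if yaw is None else -((yaw-y+np.pi)%(2*np.pi)-np.pi)
    print("t",s["t"],"ee",np.round(s["ee_pos"],1),"yaw",round(y,3),"q",np.round(s["q"],2),"->",(M.T@(np.array(p)-s["ee_pos"])).round(1),"roll",round(r,3))
E
python3 - <<'E'
from h import *
f=robot.grab_frame("wrist"); print(np.array(f["tool_from_camera"]).round(2),f["fovy"])
to([560,190,260],np.pi); to([560,190,260],0)
E
```

```text
[[   0.     -0.96   -0.28   69.71]
 [   1.      0.     -0.     -0.28]
 [   0.     -0.28    0.96 -141.3 ]
 [   0.      0.      0.      1.  ]] 60.78517999870102
t 0.7 ee [224.9 474.4 231.3] yaw 2.699 q [ 1.06  0.05  1.4   0.    1.69 -0.07] -> [-424.6 -113.4  -28.7] roll -0.443
t 0.7 ee [224.9 474.4 231.3] yaw 2.699 q [ 1.06  0.05  1.4   0.    1.69 -0.07] -> [-424.6 -113.4  -28.7] roll 2.699
```

Run:
```python
from h import *
to([640,205,210],np.pi)
```

```text
t 0.7 ee [224.9 474.4 231.3] yaw 2.699 q [ 1.06  0.05  1.4   0.    1.69 -0.07] -> [-490.5  -65.5   21.3] roll -0.443
```

Call:
{"api": "move_arm", "payload": {"commands": [[-490,-65,21,-0.44,1],[-490,-65,21,-0.44,1],[-490,-65,21,-0.44,1],[-490,-65,21,-0.44,1],[-490,-65,21,-0.44,1],[-490,-65,21,-0.44,1],[-490,-65,21,-0.44,1],[-490,-65,21,-0.44,1],[-490,-65,21,-0.44,1],[-490,-65,21,-0.44,1]]}}

```text
t: 1.95
ee_pos: [639.8, 205.6, 209.9]
tcp_rot: [-0.0, 0.002, 1.0, 0.0]
wrist_force: [0.0, -0.4, -0.2]
opening: 1.0
gripper_force: 0.0
```

Run:
```python
from h import *
s=robot.read_state(); f=robot.grab_frame("wrist"); cv2.imwrite("pics/w1.png",f["color"]); P=cloud(f,s)
for k in ["wood_clip","wood_clip_eye","wood_stand"]:
    for r in robot.recognise(f,k)[:2]: print(k,r["conf"],np.round(r["at"]),at_z(f,[r["at"]],63,s).round(1))
def sel(n,lo,hi,m=True):
    k=(P[...,2]>lo)&(P[...,2]<hi)&(np.hypot(P[...,0]-685,P[...,1]-208)<90)&m; v,u=np.nonzero(k); print(n,k.sum(),cv2.minEnclosingCircle(P[k][:,:2].astype(np.float32)),np.median(P[k],0)); return k
sel("cap",74,86)
print(np.nanmedian(P[...,2][(abs(P[...,0]-700)<40)&(abs(P[...,1]-210)<35)]))
h=cv2.cvtColor(f["color"],cv2.COLOR_BGR2HSV)
k=(h[...,1]<40)&(h[...,2]>150)&(P[...,2]>50)&(P[...,2]<75)
p=P[k&(P[...,0]<672)&(abs(P[...,1]-205)<45)]; print("eye",len(p),np.median(p[:,2]),cv2.minEnclosingCircle(p[:,:2].astype(np.float32)))
to([414,-308,120],np.pi)
```

```text
wood_clip 0.92 [452. 248.] [[688.4 358.8  63. ]]
wood_clip 0.81 [282. 223.] [[664.3 210.3  63. ]]
wood_clip_eye 0.73 [455. 248.] [[687.6 361.6  63. ]]
wood_clip_eye 0.72 [282. 224.] [[665.4 209.9  63. ]]
wood_stand 0.67 [291. 250.] [[688.5 217.7  63. ]]
cap 1318 ((710.509765625, 216.86036682128906), 18.014678955078125) [709.06410736 216.60846552  78.82601034]
58.9780623729763
eye 677 64.34997423772438 ((653.1304931640625, 206.19586181640625), 19.1162052154541)
t 2.15 ee [639.  207.1 211.3] yaw 3.141 q [ 0.26  0.48  0.93  0.    1.73 -1.31] -> [ 224.7 -515.3   90.7] roll -0.001
```

View pics/w1.png

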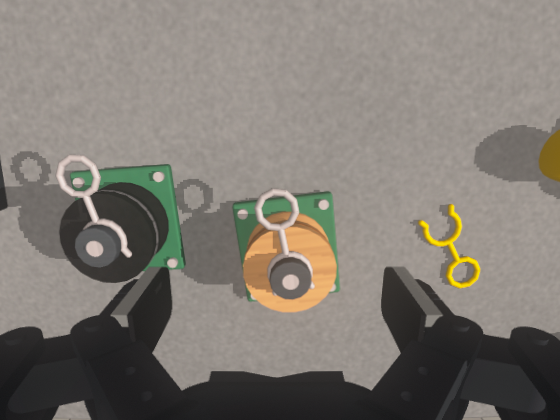

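Pale wheel with the steel clip: eye at (277,210), measuring (653,206) with radius 19.1 as given, cap at (290,280), so the clip axis is about 0.18 rad. Now to the pick.

Call:
{"api": "move_arm", "payload": {"commands": [[225,-513,0,0,1],[225,-513,0,0,1],[225,-513,0,0,1],[225,-513,0,0,1],[225,-513,0,0,1],[225,-513,0,0,1],[225,-513,0,0,1],[225,-513,0,0,1],[225,-513,0,0,1],[225,-513,0,0,1],[225,-513,60,0,1],[225,-513,60,0,1],[225,-513,60,0,1]]}}

```text
t: 3.78
ee_pos: [414.4, -306.1, 152.5]
tcp_rot: [0.001, 0.001, 1.0, -0.001]
wrist_force: [0.3, -0.0, 0.6]
opening: 1.001
gripper_force: 0.0
```

Run:
```python
from h import *
s=robot.read_state(); f=robot.grab_frame("wrist"); cv2.imwrite("pics/w2.png",f["color"]); P=cloud(f,s); h=cv2.cvtColor(f["color"],cv2.COLOR_BGR2HSV)
m=((h[...,0]<5)|(h[...,0]>174))&(h[...,1]>150)&(P[...,2]>48)
p=P[m]; print(len(p),np.median(p[:,2]),cv2.minAreaRect(p[:,:2].astype(np.float32)))
m=(h[...,1]<60)&(P[...,2]>40)&(P[...,2]<60)&(P[...,0]>465)&(abs(P[...,1]+308)<40)&(P[...,0]<560); p=P[m]
print(len(p),p.min(0),p.max(0),np.median(p[p[:,0]>515],0),np.polyfit(p[:,0],p[:,1],1))
to([414,-308,26],np.pi)
```

```text
4464 54.48992651453605 ((413.6441955566406, -311.0047607421875), (88.82697296142578, 25.75864028930664), 0.19729936122894287)
867 [ 465.31081331 -314.60222508   48.57871585] [ 541.83218215 -306.82325206   54.06845764] [ 527.33823872 -310.1059202    52.00158297] [ 2.40502939e-03 -3.11689247e+02]
t 3.825 ee [ 414.7 -306.6  153.2] yaw 3.14 q [-0.71  0.06  1.55  0.    1.53 -2.28] -> [  1.1  -1.1 127.2] roll -0.001
```

Call:
{"api": "move_arm", "payload": {"commands": [[1,-2,60,0,1],[1,-2,100,0,1],[1,-2,124,0,1],[1,-2,124,0,1],[1,-2,124,0,1],[1,-2,124,0,0],[1,-2,124,0,0],[1,-2,124,0,0],[1,-2,124,0,0],[1,-2,124,0,0],[1,-2,124,0,0]]}}

```text
t: 5.2
ee_pos: [412.7, -309.0, 26.8]
tcp_rot: [0.0, 0.001, 1.0, -0.0]
wrist_force: [-1.0, -0.8, 5.5]
opening: 0.294
gripper_force: 60.4
```

Call:
{"api": "move_arm", "payload": {"commands": [[0,0,-50,0,0],[0,0,-100,0,0],[0,0,-100,0,0],[-117,493,-100,-0.18,0],[-117,493,-100,-0.18,0],[-117,493,-100,-0.18,0],[-117,493,-100,-0.18,0],[-117,493,-100,-0.18,0],[-117,493,-100,-0.18,0],[-117,493,-100,-0.18,0],[-117,493,-100,-0.18,0],[-117,493,-100,-0.18,0],[-117,493,-100,-0.18,0],[-117,493,-100,-0.18,0]]}}

```text
t: 6.95
ee_pos: [530.4, 182.6, 125.5]
tcp_rot: [-0.001, -0.088, 0.996, -0.0]
wrist_force: [0.3, -0.4, -1.0]
opening: 0.296
gripper_force: 60.0
```

Run:
```python
from h import *
s=robot.read_state(); f=robot.grab_frame("wrist"); cv2.imwrite("pics/w3.png",f["color"]); P=cloud(f,s)
d=P[...,:2]-np.array([653.1,206.2]); a=d@[np.cos(.184),np.sin(.184)]; b=d@[-np.sin(.184),np.cos(.184)]
m=(P[...,2]>110)&(P[...,2]<175)&(a>-60)&(a<25)&(abs(b)<25); p=P[m]; print(len(p),p[:,2].min(),p[:,2].max(),a[m].max(),[ (lo,np.median(b[m&(a>lo)&(a<lo+15)]).round(1),np.median(P[...,2][m&(a>lo)&(a<lo+15)]).round(1)) for lo in (-60,-45,-30,-15)])
to([530.2,183.3,76],np.pi+.184)
```

```text
Traceback (most recent call last):
ValueError: zero-size array to reduction operation minimum which has no identity
```

View pics/w3.png

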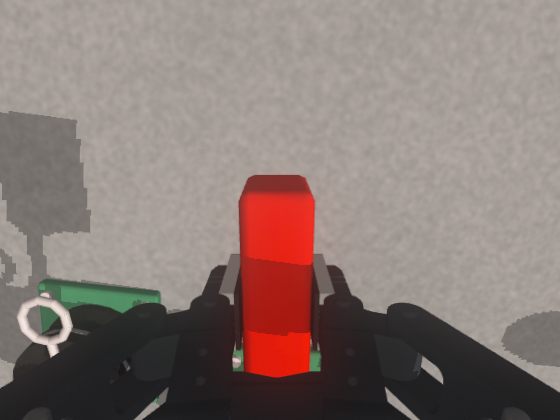

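The wrist view shows the red handle gripped squarely (278,280), but it hides the pin. I'll check the pin from the top and scene cameras.

Run:
```python
from h import *
ims=[]
for n in ("top","scene"):
    f=robot.grab_frame(n); P=cloud(f)
    d=P[...,:2]-np.array([653.1,206.2]); a=d@[np.cos(.184),np.sin(.184)]; b=d@[-np.sin(.184),np.cos(.184)]
    m=(P[...,2]>85)&(P[...,2]<165)&(a>-45)&(a<25)&(abs(b)<25); q=m&(a>-15)
    print(n,m.sum(),q.sum(),a[m].max() if m.any() else 0,P[m].max(0) if m.any() else 0,np.median(b[m]), np.percentile(P[...,2][q],[0,10,50,90]) if q.any() else 0)
    c,r=((178,134) if n=="top" else (264,350)); ims.append(cv2.resize(f["color"][r-40:r+35,c-50:c+50],(400,300),interpolation=2))
cv2.imwrite("pics/s3.png",np.hstack(ims)); to([530.2,183.3,76],np.pi+.184)
```

```text
top 0 0 0 0 nan 0
scene 105 53 8.286943498392366 [661.4377904  209.44661329 157.89669733] -0.03196981655235915 [124.84906889 131.4680218  151.95587899 155.37608547]
t 7.1 ee [530.8 182.8 126.3] yaw -2.966 q [ 0.27  0.21  1.44 -0.    1.49 -1.48] -> [ 0.5  0.6 50.3] roll -0.009
  return _methods._mean(a, axis=axis, dtype=dtype,
  ret = ret.dtype.type(ret / rcount)
```

View pics/s3.png

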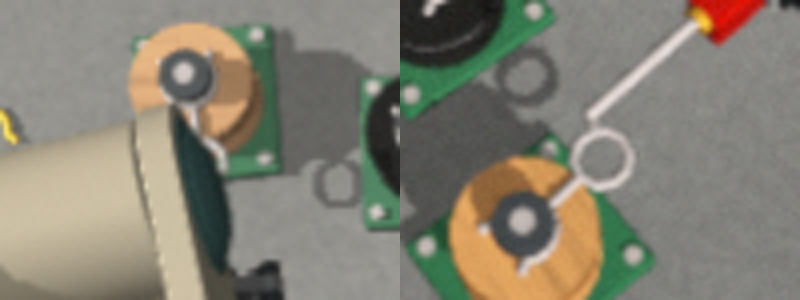

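Scene crop: the pin is in line above the eye (measured lateral error 0, about 3 mm ahead). Lowering it into the eye.

Call:
{"api": "move_arm", "payload": {"commands": [[2,0,20,0,0],[2,0,40,0,0],[2,0,50,0,0],[2,0,60,0,0],[2,0,71,0,0],[2,0,71,0,0],[2,0,71,0,0]]}}

```text
t: 7.98
ee_pos: [529.1, 183.8, 55.8]
tcp_rot: [0.0, -0.088, 0.996, 0.0]
wrist_force: [0.7, 0.5, -2.5]
opening: 0.293
gripper_force: 60.0
```

Run:
```python
from h import *
f=robot.grab_frame("scene"); c,r=264,350
cv2.imwrite("pics/s4.png",cv2.resize(f["color"][r-50:r+50,c-65:c+65],(780,600),interpolation=2)); print(robot.read_state()["wrist_force"])
```

```text
[ 0.28231982 -0.40522454 -2.00008295]
```

View pics/s4.png

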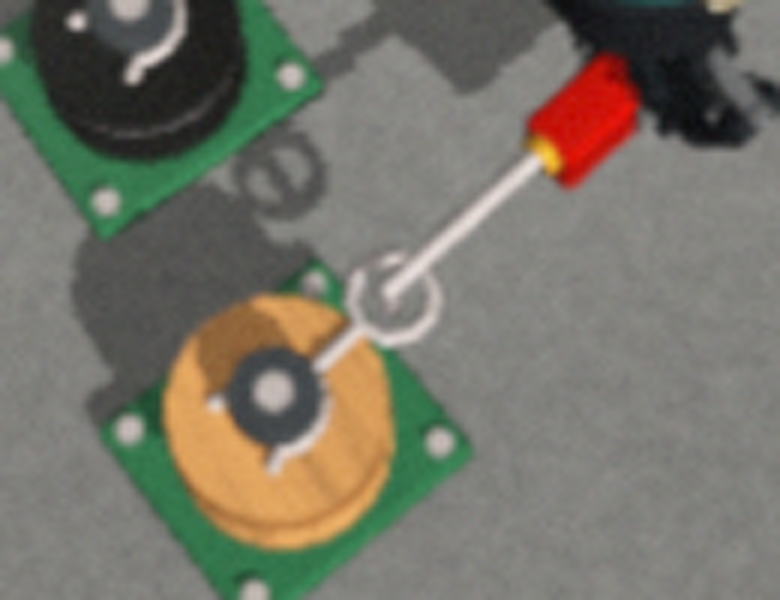

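Pin is inside the eye (390,295), with only about 2 N on the wrist. Pulling.

Call:
{"api": "move_arm", "payload": {"commands": [[6,0,0,0,0],[12,0,0,0,0],[17,0,0,0,0],[22,0,0,0,0],[27,0,0,0,0],[32,0,0,0,0],[37,0,0,0,0],[42,0,0,0,0],[46,0,0,0,0],[46,0,0,0,0]]}}

```text
t: 9.28
ee_pos: [483.2, 175.6, 55.3]
tcp_rot: [-0.0, -0.089, 0.996, 0.0]
wrist_force: [0.2, 0.1, -2.0]
opening: 0.289
gripper_force: 60.0
```

Run:
```python
from h import *
f=robot.grab_frame("scene"); c,r=270,345
cv2.imwrite("pics/s5.png",cv2.resize(f["color"][r-50:r+50,c-65:c+65],(780,600),interpolation=2)); print(robot.read_state()["wrist_force"])
```

```text
[-1.17554653 -0.01138359 -1.35959914]
```

View pics/s5.png

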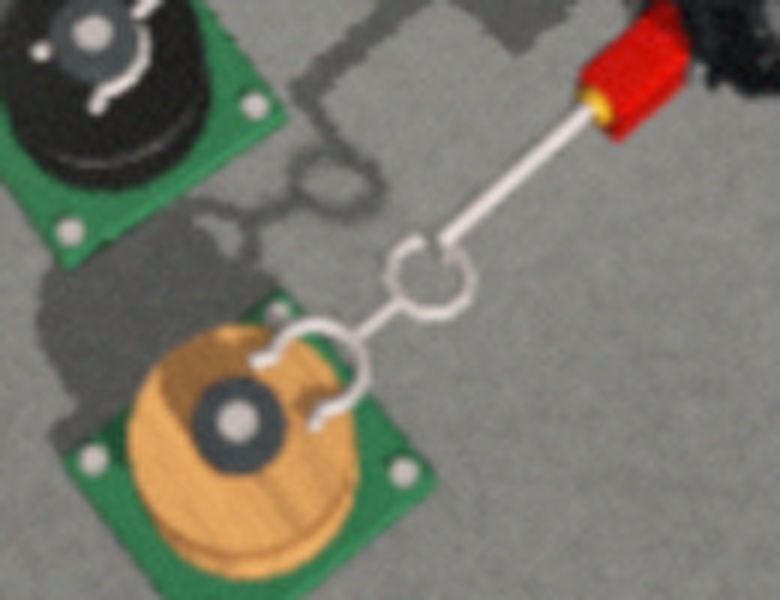

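The clip is out of the groove, its mouth clear of the cap at (240,420). I'll pull a little further so it drops off, then lift the pick.

Call:
{"api": "move_arm", "payload": {"commands": [[8,0,0,0,0],[16,0,0,0,0],[24,0,0,0,0],[30,0,0,0,0],[30,0,0,0,0],[30,0,0,0,0],[30,0,-20,0,0],[30,0,-40,0,0],[30,0,-70,0,0],[30,0,-70,0,0]]}}

```text
t: 10.58
ee_pos: [455.5, 170.7, 127.6]
tcp_rot: [0.003, -0.088, 0.996, 0.001]
wrist_force: [0.7, -0.1, -1.0]
opening: 0.294
gripper_force: 60.0
```

Run:
```python
from h import *
f=robot.grab_frame("scene"); c,r=275,335
cv2.imwrite("pics/s6.png",cv2.resize(f["color"][r-70:r+65,c-90:c+90],(780,585),interpolation=2)); to([413.6,-310.3,27],np.pi)
```

```text
t 10.625 ee [454.6 170.4 125.7] yaw -2.964 q [ 0.28 -0.    1.67  0.    1.47 -1.47] -> [ 125.2 -466.    98.3] roll 0.177
```

View pics/s6.png

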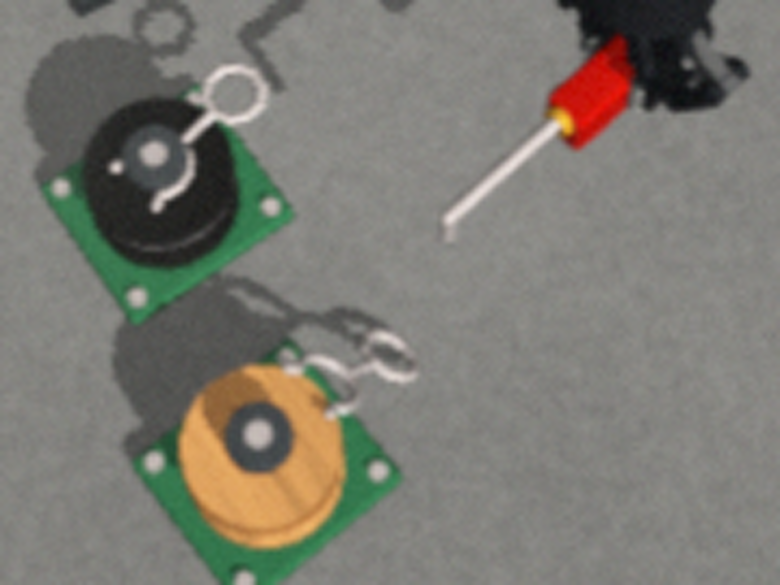

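Clip is free, leaning off the stand at (360,370), and the pick is clear. Returning the pick.

Call:
{"api": "move_arm", "payload": {"commands": [[125,-464,0,0.18,0],[125,-464,0,0.18,0],[125,-464,0,0.18,0],[125,-464,0,0.18,0],[125,-464,0,0.18,0],[125,-464,0,0.18,0],[125,-464,0,0.18,0],[125,-464,0,0.18,0],[125,-464,0,0.18,0],[125,-464,0,0.18,0],[125,-464,0,0.18,0],[125,-464,40,0.18,0],[125,-464,75,0.18,0],[125,-464,90,0.18,0],[125,-464,95,0.18,0],[125,-464,98,0.18,0],[125,-464,98,0.18,0],[125,-464,98,0.18,0]]}}

```text
t: 12.88
ee_pos: [413.1, -308.8, 28.1]
tcp_rot: [0.001, 0.001, 1.0, -0.0]
wrist_force: [1.0, 0.7, -1.4]
opening: 0.295
gripper_force: 60.2
```

Call:
{"api": "move_arm", "payload": {"commands": [[0,0,0.5,0,0.7],[0,0,0.5,0,0.7],[0,0,0.5,0,0.7],[0,0,0.5,0,0.7],[0,0,-20,0,0.7],[0,0,-60,0,0.7],[0,0,-120,0,0.7],[0,0,-150,0,0.7],[0,0,-150,0,0.7],[0,0,-150,0,0.7],[0,0,-150,0,0.7]]}}

```text
t: 14.25
ee_pos: [412.2, -308.0, 175.4]
tcp_rot: [-0.001, 0.001, 1.0, 0.001]
wrist_force: [-0.2, 0.4, -0.3]
opening: 0.7
gripper_force: 0.0
```

Run:
```python
from h import *
print(robot.read_state()["opening"]); f=robot.grab_frame("scene"); cv2.imwrite("pics/s7.png",f["color"][60:])
```

```text
0.7002039189500647
```

View pics/s7.png

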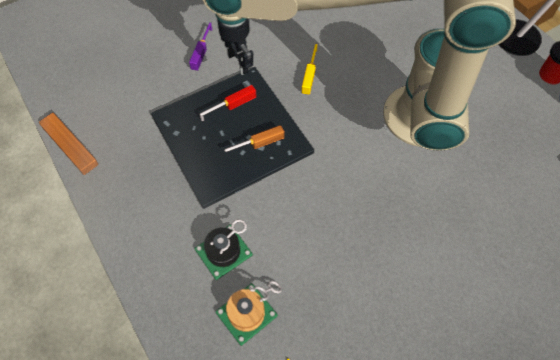

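The pick is back on the slab at (238,100), the awl and rubber clip look untouched, and the wood clip lies at (268,289), off its spindle.

```bash
python3 -c "
from cell import robot
print(robot.job_done())"
```

```text
the job is handed in; nothing more can be done
None
```

The wooden wheel's clip was pulled free with the hooked pick, the pick is back on the slab about where it was, the awl and rubber wheel's clip look unmoved in the last picture, and the job is handed in; no verdict was returned.

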